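Settle the egg cup into its saucer's well

ROBOT

A 7-joint arm with a two-finger parallel gripper is mounted at the origin on a cart in front of the work surface, level with it; the furniture and walls round the work are solid. World frame = base frame: x ahead of the robot, y to its left, z up, the work surface at z = 0. Lengths are in mm, angles in degrees, forces in N, time in s.
With the tool pointing down it reaches from about 350 to 775 mm from the base axis. Payload 3.1 kg.
Tool frame: the origin (TCP) lies between the finger pads; the fingertips stand 22 mm ahead of it and the grasp point (between the pads) lies 3 mm ahead of it; z points along the fingers, y is the line along which they close (so a half turn about z gives the same grasp; the last joint's range is limited). The gripper opens to 85 mm and grips with 20 to 120 N. Pads are 22 mm wide; open, the fingers measure 114 mm over their backs; the gripper's body (76 mm by 85 mm) begins 54 mm behind the grasp point. The pads swing forward as they close: fully open they stand 13 mm farther back than shut.
Start: joints at [-72.634, 17.813, 0.802, 86.603, -0.252, 75.585, -1.558], TCP at [185.878, 517.655, 253.304] pointing down, gripper open.
Joint ranges: [-154.91, 154.91], [-16.99, 109.72], [-72.82, 74.43], [7.12, 147.25], [-82.49, 262.49], [11.32, 116.49], [-174.64, 174.64]. Speed limits (degrees/s): [159.86, 159.86, 180, 180, 180, 180, 180].

INTERFACE

Orientations are given as a 3x3 rotation matrix whose columns are the frame's x, y, z axes.
In Python, from station import status, eyes, order gives the robot as it stands.
- The arm moves only by the shell command python3 -m inch 'ROWS' [OPENING]. ROWS is JSON, a list of rows, each a list of 6 numbers: the shift along the tool's x, y, z normalised to -1 to 1, where 1 is 300 mm, then the turn, a rotation vector about the tool's x, y, z normalised to -1 to 1, where 1 is pi/2 rad. A call has 1 to 10 rows; each row is the pose to reach, as a shift and turn from the pose commanded when the call began, along the tool's axes at that moment; what a row does not reach only later rows make up. A row lasts 1/10 s, in which the tool goes at most 50 mm and 8.59 degrees, less where a joint would pass 70% of its speed; a pose out of reach is approached as far as the arm can. A call with a number of a shift or a turn outside -1 to 1 is refused whole. A call with a gripper value outside its range is refused whole. OPENING is the opening, from -1 (shut) to 1 (fully open), set as the call begins (- or left out, the last holds). The fingers move at their own pace and stop on an object; the grip force is fixed at half the most. Time passes only in rows, so rows that repeat a pose let the fingers close. It gives the time, the measured TCP pose, the force, the opening and the grip force at its end, in the units of the state.
- status.get_state(): the state, without advancing time (a new reading comes with each control period).
- eyes.grab_frame(name): name is "scene" or "side" or "wrist"; returns the picture (384x512x3 uint8, red, green, blue); there is no depth.
- eyes.calibration(name): a dict with "fx", "fy", "cx", "cy" (pixels), "distortion" ([k1, k2, p1, p2, k3] as OpenCV has them; the pictures are not rectified), "rvec" (rotation vector, rad) and "tvec" (3), from world to camera coordinates, as OpenCV has them; the wrist camera has in their place "T_tool_cam" (4x4, takes a point from camera to tool coordinates, whose origin is the TCP and whose axes are the flange's). Camera axes: x right, y down, z forward; pixel columns grow to the right and rows downward; lengths in mm; the calibration is good to about 2 mm. A picture is of the moment at which its call begins: read the wrist's pose just before it. calibration takes no time and is no camera call.
- order.sign_off(): hands the job in; it is judged then, once.
The state is a dict: "time_s": time; "joint_pos": joint angles; "qvel": joint speeds; "tau": joint torques, N m; "eef_pos": TCP position; "eef_rot": TCP orientation; "contact_force": force on the tool from outside, world axes, zero at the start; "torque": the same for the moment, N m; "width": finger opening in mm; "finger_force": force on a finger pad.
Only numpy, scipy, OpenCV 4.12 (cv2) and the standard library are available. Lean on these libraries where they do the work, as an engineer would, in place of code of your own. Each camera call takes 0.05 s, during which the arm holds its last target. There are 200 camera calls.

TASK

Two boiled eggs are laid out for breakfast, but one egg cup was put down off-centre, so that its foot rests up on the edge of the well in the middle of its saucer instead of down in it. Nudge that wobbly cup with light taps of the fingertips, never picking it up or tipping it far, until its foot drops into the well and it stands upright and steady there, the egg still in it and the saucer about where it was. Leave the other egg and the salt shaker alone.

Things in the scene. Friction and masses are not known exactly. Their poses are not given: they have to be found in the camera images.
- egg_cup: off-centre egg cup: white, 42 mm tall; foot a band 56 mm across and 14 mm high, waist and mouth 50 mm; 0.11 kg. Origin: centre of the foot's underside, z up its axis. It starts 9 to 21 mm, in any direction, from its saucer's centre, level or leaning up to 9 degrees into the well. Pushed high it tips; pushed on the foot (fingertips 14 to 20 mm above the worktop, clear of the saucer) it slides
- saucer: saucer under the off-centre cup: white, loose, 0.3 kg, 140 mm across, rim 11 mm high. Sunk well in its middle, 62 mm across, floor 4 mm above the worktop; round it a flat shoulder, 9 mm above the worktop. The foot fits the well with 3 mm to spare all round and drops 5 mm going home; pushed on, it takes the saucer along. Origin: centre of the underside, z up; yaw has no meaning
- egg: the boiled egg standing loose in the off-centre cup, brown, 42 mm in diameter, 54 mm tall, pointed end up, its top 32 mm above the cup's mouth. Origin: half way up it
- egg_cup_rim (a point): centre of the mouth of the off-centre cup, 42 mm above its origin along its axis
- other_egg_set: the other saucer with its egg cup and egg, all of the same shapes and sizes; this cup already stands as it should, centred and down in the well, and the set moves as one piece. It is on the left or on the right of the first. Origin: centre of the saucer's underside. Leave alone
- salt_shaker: glass salt shaker with a metal top, 44 mm in diameter, 90 mm tall, behind the saucers. Origin: centre of its underside. Leave alone

How it is judged (in metres and radians):
At the end, for the whole second after the job is handed in: The off-centre cup's foot is down in its saucer's well (axes within 5 mm, foot within 1.5 mm of the well's floor, tilt under 1.7 degrees), at rest, the egg resting in its mouth, and the saucer less than 30 mm from where it stood (horizontal distance between egg_cup and saucer below 0.005 m and z of egg_cup in the frame of saucer below 0.0055 m and angle between egg_cup's own z axis and vertical below 0.03 rad and horizontal distance between egg and egg_cup below 0.008 m and height (world z) of egg between 0.04 and 0.06 m and distance of saucer from where it was at the start of the episode below 0.03 m and linear speed of each of egg_cup, egg below 0.01 m/s); the robot touches nothing.
It fails at once if the cup is tipped more than 20 degrees, or lifted or carried (its underside more than 12 mm above the well's floor) (angle between egg_cup's own z axis and vertical above 0.35 rad or z of egg_cup in the frame of saucer above 0.016 m).
It fails at once if the cup is knocked (more than 15 N from the fingers) (contact force between the fingers and egg_cup above 15 N).
It fails at once if the egg leaves its cup (distance between egg and egg_cup_rim above 0.018 m).
It fails at once if the saucer is shoved away or lifted (distance of saucer from where it was at the start of the episode above 0.03 m or height (world z) of saucer above 0.01 m).
It fails at once if the other egg cup and saucer are moved more than 15 mm, or the salt shaker more than 20 mm (distance of other_egg_set from where it was at the start of the episode above 0.015 m or distance of salt_shaker from where it was at the start of the episode above 0.02 m).
It also fails if it takes over 38 s, if anything falls off the work surface, if the arm or the gripper's body presses on something with over 40 N, if the wrist force passes 120 N, or if a joint passes its speed limit or range.

## Working session

There is one attempt and no reset: what is moved stays moved. The work goes in short steps, Python scripts to look and compute and a shell command to move; the robot and the scene stay as the last step left them, time stands still between calls to the robot, and variables do not carry over. Pictures are saved under pics/ and viewed, at most 10 in all, crops included, and the job is handed in when it is done.

```bash
mkdir -p pics; cat > h.py <<'E'
import numpy as np,cv2
from station import status,eyes,order
def cam(n,st=None):
    c=eyes.calibration(n);K=np.array([[c['fx'],0,c['cx']],[0,c['fy'],c['cy']],[0,0,1]]);d=np.array(c['distortion'],float)
    if n=='wrist':
        T=np.eye(4);T[:3,:3]=st['eef_rot'];T[:3,3]=st['eef_pos'];T=T@np.array(c['T_tool_cam']);R=T[:3,:3].T;t=-R@T[:3,3]
    else: R=cv2.Rodrigues(np.array(c['rvec'],float))[0];t=np.array(c['tvec'],float).ravel()
    return K,d,R,t
def px2w(C,uv,z):
    K,d,R,t=C;p=cv2.undistortPoints(np.array([[uv]],float),K,d).ravel();r=R.T@np.array([p[0],p[1],1]);o=-R.T@t
    return o+r*(z-o[2])/r[2]
def w2px(C,P):
    K,d,R,t=C;return cv2.projectPoints(np.array(P,float).reshape(-1,3),cv2.Rodrigues(R)[0],t,K,d)[0].reshape(-1,2)
def save(n,f): 
    im=eyes.grab_frame(n);cv2.imwrite('pics/'+f,im[:,:,::-1]);return im
E
python3 - <<'E'
from h import *
a=eyes.grab_frame('scene');b=eyes.grab_frame('side');
cv2.imwrite('pics/a.png',a[:,:,::-1]);cv2.imwrite('pics/b.png',b[:,:,::-1])
cv2.imwrite('pics/ab.png',cv2.resize(np.vstack([a,b]),(800,1200))[:,:,::-1][:600])
s=status.get_state();print(s)
for n in('scene','side'):
    C=cam(n);print(n,-C[2].T@C[3])
E
```

```text
{'time_s': 0.1, 'joint_pos': array([-72.63189436,  17.85537097,   0.80239309,  86.68445161,
        -0.25186397,  75.58480522,  -1.55764892]), 'qvel': array([ 0.08071988, -0.10570005,  0.01562697, -0.28530059, -0.09026679,
        0.08073852,  0.00575105]), 'tau': array([ 6.02114724e-04, -3.80855441e+01,  1.46440621e-01, -2.31240106e+01,
        1.22799893e-02,  8.12107493e-03, -1.05050330e-05]), 'eef_pos': array([185.70276598, 517.03997193, 252.32247067]), 'eef_rot': array([[-9.41159942e-01,  3.37960889e-01, -6.32723950e-04],
       [ 3.37961467e-01,  9.41157717e-01, -2.04903864e-03],
       [-9.70018919e-05, -2.14230940e-03, -9.99997701e-01]]), 'contact_force': array([ 0.00722652,  0.176592  , -0.50031639]), 'torque': array([ 0.00215604, -0.03811429, -0.00328026]), 'finger_force': 0.0, 'width': 85.315310016376}
scene [  42.45411358 -364.44639449  645.50526634]
side [ 173.54589585 -538.05636962  549.29933224]
```

View pics/a.png

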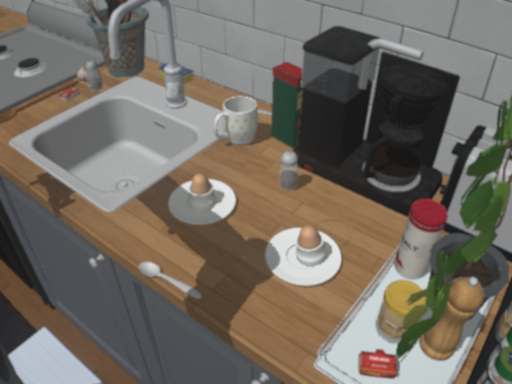

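View pics/b.png

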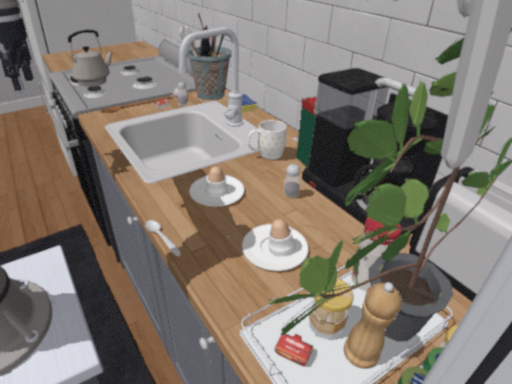

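The scene view shows two saucers, centred at about (203,201) and (303,256). The nearer one looks off-centre, with its cup up and to the right at about (311,250). The salt shaker is at (289,170). I'll enlarge both.

```bash
python3 - <<'E'
from h import *
a=cv2.imread('pics/a.png');b=cv2.imread('pics/b.png')
f=lambda im,x,y:cv2.resize(im[y:y+75,x:x+100],(400,300),interpolation=cv2.INTER_CUBIC)
cv2.imwrite('pics/c.png',np.vstack([np.hstack([f(a,255,215),f(a,153,160)]),np.hstack([f(b,228,208),f(b,168,150)])]))
for n,us in(('scene',[(303,256),(203,201)]),('side',[(275,247),(217,190)])):
    for u in us: print(n,u,px2w(cam(n),u,9).round(1))
print(px2w(cam('scene'),(289,187),0),px2w(cam('side'),(292,195),0))
E
```

```text
scene (303, 256) [539.1 -97.2   9. ]
scene (203, 201) [538.  150.5   9. ]
side (275, 247) [ 539.9 -101.1    9. ]
side (217, 190) [537.9 148.5   9. ]
[694.70591316  40.4076052    0.        ] [699.3258518   39.19436282   0.        ]
```

View pics/c.png

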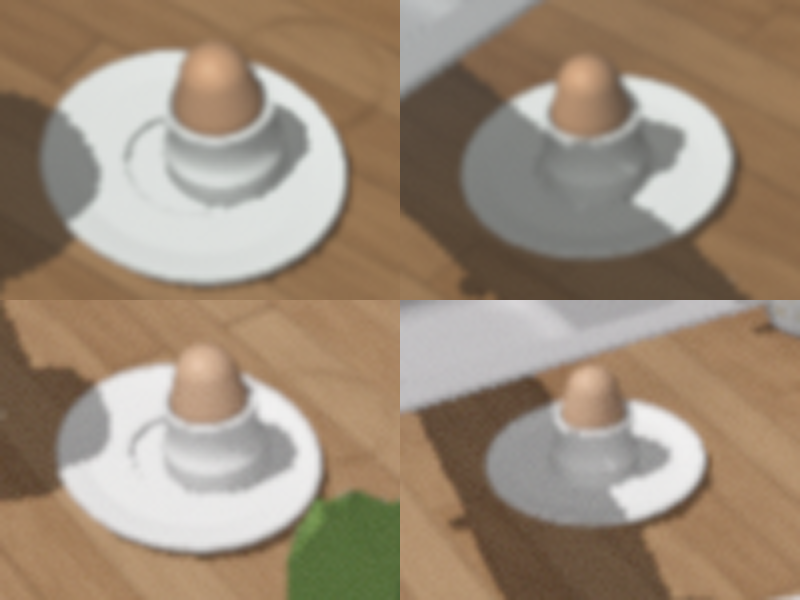

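```bash
python3 - <<'E'
from h import *
print(px2w(cam('scene'),(309.8,244.5),50).round(1),px2w(cam('side'),(228+210/4,208+110/4),50).round(1))
# well left arc & saucer edges
print(px2w(cam('scene'),(255+125/4,215+160/4),9).round(1))
print(np.array(eyes.calibration('wrist')['T_tool_cam']).round(2))
s=status.get_state();R=s['eef_rot'];d=np.array([430,-95,230])-s['eef_pos'];print(R.T@d/300)
E
```

```text
[ 537.  -109.2   50. ] [ 541.8 -113.    50. ]
[522.2 -71.3   9. ]
[[   0.     -0.96   -0.28   70.01]
 [   1.      0.     -0.      0.36]
 [   0.     -0.28    0.96 -121.86]
 [   0.      0.      0.      1.  ]]
[-1.45588844 -1.64471804  0.07807313]
```

```bash
python3 -m inch '[[-0.86,-0.83,0.03,0,0,0],[-0.86,-0.83,0.03,0,0,0],[-0.86,-0.83,0.03,0,0,0],[-0.86,-0.83,0.03,0,0,0],[-0.86,-0.83,0.03,0,0,0],[-0.86,-0.83,0.03,0,0,0],[-0.86,-0.83,0.03,0,0,0],[-0.86,-0.83,0.03,0,0,0]]' -1
python3 -m inch '[[-0.86,-0.83,0.03,0,0,-0.22],[-0.86,-0.83,0.03,0,0,-0.22],[-0.86,-0.83,0.03,0,0,-0.22],[-0.86,-0.83,0.03,0,0,-0.22],[-0.86,-0.83,0.03,0,0,-0.22],[-0.86,-0.83,0.03,0,0,-0.22],[-0.86,-0.83,0.03,0,0,-0.22],[-0.86,-0.83,0.03,0,0,-0.22],[-0.86,-0.83,0.03,0,0,-0.22],[-0.86,-0.83,0.03,0,0,-0.22]]'
python3 - <<'E'
from h import *
s=status.get_state();im=save('wrist','w1.png');print(s['time_s'],s['eef_pos'],s['eef_rot'])
np.save('s1.npy',np.vstack([s['eef_rot'],s['eef_pos']]))
C=cam('wrist',s);print(w2px(C,[540,-99,9]))
E
```

```text
time_s: 0.9
eef_pos: [346.8, 189.6, 244.1]
eef_rot: [[-0.937, 0.348, 0.001], [0.348, 0.937, -0.003], [-0.001, -0.002, -1.0]]
contact_force: [-0.3, 1.2, -0.8]
width: -0.0
finger_force: 0.0
time_s: 1.9
eef_pos: [503.0, -125.3, 234.5]
eef_rot: [[-1.0, 0.001, -0.002], [0.001, 1.0, 0.0], [0.002, 0.0, -1.0]]
contact_force: [-0.6, 0.8, -1.2]
width: 0.0
finger_force: 0.0
1.9 [ 503.03368553 -125.33658037  234.54117555] [[-9.99998334e-01  5.25895511e-04 -1.74811610e-03]
 [ 5.25185416e-04  9.99999779e-01  4.06639766e-04]
 [ 1.74832957e-03  4.05721003e-04 -9.99998389e-01]]
[[281.08989534 193.08698839]]
```

View pics/w1.png

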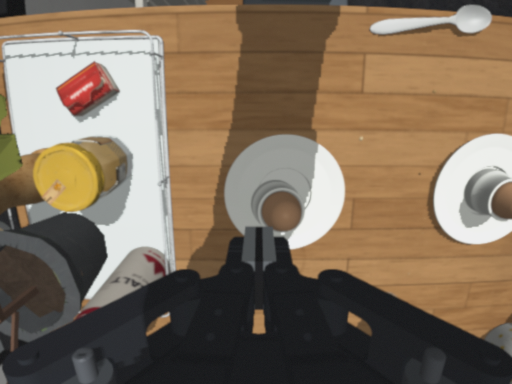

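The wrist view (image up is world -X, right is +Y) shows the saucer centred at about (285,191) and the cup mouth at about (280,208). A crop will give better edges.

```bash
python3 - <<'E'
from h import *
im=cv2.imread('pics/w1.png');cv2.imwrite('pics/w1c.png',cv2.resize(im[125:260,215:355],None,fx=4.4,fy=4.4,interpolation=cv2.INTER_CUBIC))
E
```

```text
(no output)
```

View pics/w1c.png

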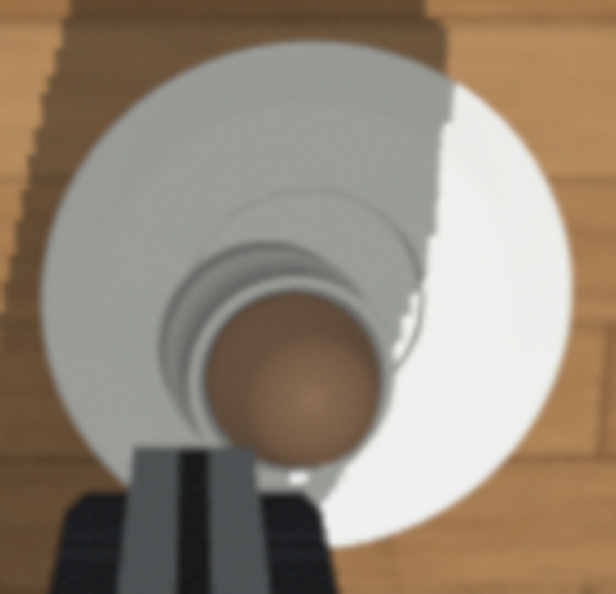

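```bash
cat >>h.py <<'E'
def fitcirc(C,pts,z,r=None):
    from scipy.optimize import least_squares
    P=np.array([px2w(C,p,z)[:2] for p in pts]);f=lambda q:np.hypot(*(P-q[:2]).T)-(q[2] if r is None else r)
    s=least_squares(f,list(P.mean(0))+([30] if r is None else []));return s.x.round(1),abs(s.fun).max().round(1)
E
python3 - <<'E'
from h import *
m=np.load('s1.npy');C=cam('wrist',dict(eef_rot=m[:3],eef_pos=m[3]))
g=lambda L:[(215+(x+.5)/4.4-.5,125+(y+.5)/4.4-.5) for x,y in L]
print('saucer',fitcirc(C,g([(42,294),(573,294),(312,40),(345,548),(110,458),(455,85)]),11))
print('well',fitcirc(C,g([(306,188),(423,300),(400,365),(232,213),(390,232)]),9,31))
foot=g([(262,241),(160,335),(195,267),(335,265),(178,395)])
for z in(12,16,20,23): print('foot',z,fitcirc(C,foot,z,28),fitcirc(C,foot,z))
for z in(46,50): print('mouth',z,fitcirc(C,g([(187,372),(396,372),(290,275),(220,305),(362,305)]),z,25),)
E
```

```text
saucer (array([541.5, -94.5,  70. ]), np.float64(1.5))
well (array([540.9, -96. ]), np.float64(1.2))
foot 12 (array([ 550.6, -106.1]), np.float64(0.3)) (array([ 550.3, -106.4,   27.7]), np.float64(0.2))
foot 16 (array([ 549.5, -106. ]), np.float64(0.6)) (array([ 548.9, -106.6,   27.4]), np.float64(0.2))
foot 20 (array([ 548.5, -106. ]), np.float64(0.8)) (array([ 547.6, -106.8,   27.1]), np.float64(0.2))
foot 23 (array([ 547.7, -105.9]), np.float64(1.0)) (array([ 546.5, -107. ,   26.8]), np.float64(0.2))
mouth 46 (array([ 547.6, -101.8]), np.float64(0.5))
mouth 50 (array([ 546.5, -102.1]), np.float64(0.6))
```

```bash
python3 - <<'E'
from h import *
m=np.load('s1.npy');C=cam('wrist',dict(eef_rot=m[:3],eef_pos=m[3]))
for uv,z in(((163,180),20),((172,265),20),((150,262),80),((165,270),50)):print(uv,z,px2w(C,uv,z).round(0))
S=np.array([541.2,-95.5]);F=np.array([549.5,-106]);p=(S-F)/np.hypot(*(S-F));print(p,np.degrees(np.arctan2(p[1],p[0])))
tip=F-p*(28+11+10);print('tip',tip, 'dist to saucer',np.hypot(*(tip-S)))
z=np.array([p[0]*np.sin(.14),p[1]*np.sin(.14),-np.cos(.14)])
for tz in(100,16):
  tcp=np.r_[tip,tz]-22*z;print(tcp,m[:3].T@(tcp-m[3])/300)
E
```

```text
(163, 180) 20 [ 521. -233.   20.]
(172, 265) 20 [ 629. -232.   20.]
(150, 262) 80 [ 591. -235.   80.]
(165, 270) 50 [ 618. -231.   50.]
[-0.62012867  0.78450012] 128.32553095288227
tip [ 579.88630463 -144.44050586] dist to saucer 62.38431918328311
[ 581.79006771 -146.84888084  121.78475192] [-0.26321561 -0.07172209  0.37536606]
[ 581.79006771 -146.84888084   37.78475192] [-0.26370515 -0.07183569  0.65536561]
```

```bash
python3 -m inch '[[-0.26,-0.07,0.2,0,0,0.574],[-0.26,-0.07,0.2,0,0,0.574],[-0.26,-0.07,0.2,0,0,0.574],[-0.26,-0.07,0.2,0,0,0.574],[-0.26,-0.07,0.2,0,0,0.574],[-0.26,-0.07,0.2,0,0,0.574],[-0.26,-0.07,0.2,0,0,0.574],[-0.26,-0.07,0.2,0,0,0.574]]'
python3 -m inch '[[0,0,0,0,0.089,0],[0,0,0,0,0.089,0],[0,0,0,0,0.089,0]]'
cat >>h.py <<'E'
S0=np.array([541.2,-95.5]);F0=np.array([549.5,-106])
def tip():
    s=status.get_state();R=s['eef_rot'];t=s['eef_pos']+22*R[:,2];return s,R,t
E
python3 - <<'E'
from h import *
s,R,t=tip();print(s['eef_pos'],R.round(3),'tip',t)
print(R.T@(np.array([579.9,-144.4,60])-t)/300,R.T@(np.array([579.9,-144.4,16])-t)/300)
E
```

```text
time_s: 2.75
eef_pos: [581.3, -144.2, 175.1]
eef_rot: [[-0.626, 0.78, -0.0], [0.78, 0.626, 0.002], [0.001, 0.001, -1.0]]
contact_force: [0.1, -0.3, 0.1]
width: -0.0
finger_force: 0.0
time_s: 3.05
eef_pos: [581.3, -147.2, 175.2]
eef_rot: [[-0.615, 0.784, -0.086], [0.776, 0.621, 0.108], [0.138, 0.0, -0.99]]
contact_force: [0.4, 0.2, 0.8]
width: 0.2
finger_force: 0.0
[ 581.28353359 -147.15369753  175.18599973] [[-0.615  0.784 -0.086]
 [ 0.776  0.621  0.108]
 [ 0.138  0.    -0.99 ]] tip [ 579.39927312 -144.77126229  153.39670041]
[-0.04304998  0.00203308  0.30833177] [-0.0633      0.00201251  0.45359376]
```

```bash
python3 -m inch '[[-0.02,0,0.15,0,0,0],[-0.04,0,0.29,0,0,0],[-0.057,0,0.41,0,0,0],[-0.063,0.002,0.44,0,0,0],[-0.064,0.002,0.453,0,0,0],[-0.064,0.002,0.453,0,0,0],[-0.064,0.002,0.453,0,0,0]]'
python3 - <<'E'
from h import *
s,R,t=tip();im=save('wrist','w2.png');print(s['time_s'],t,s['contact_force'])
np.save('s2.npy',np.vstack([R,s['eef_pos']]))
E
```

```text
time_s: 3.75
eef_pos: [583.4, -146.6, 40.5]
eef_rot: [[-0.616, 0.783, -0.082], [0.776, 0.622, 0.108], [0.136, 0.003, -0.991]]
contact_force: [-0.3, 0.2, -0.4]
width: 0.0
finger_force: 0.0
3.75 [ 581.60518254 -144.2228862    18.67397587] [-0.33650282  0.21402534 -0.43359107]
```

View pics/w2.png

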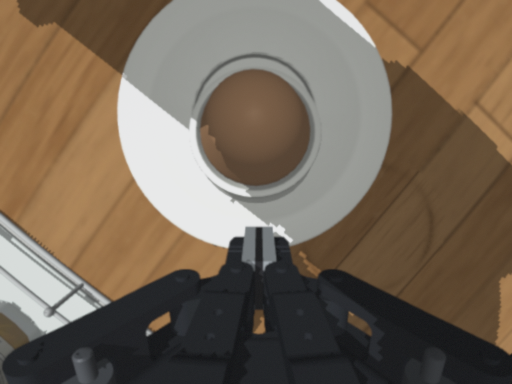

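The wrist view shows the fingertips at (259,230), behind the cup, whose mouth centre is at (256,128). That puts the tool, the cup and the saucer (centre column about 255) in line. Next I lower it slightly and start a slow approach.

```bash
python3 -m inch '[[0,0,0.008,0,0,0],[0.006,0,0.0088,0,0,0],[0.012,0,0.0096,0,0,0],[0.018,0,0.0105,0,0,0],[0.024,0,0.0113,0,0,0],[0.028,0,0.0118,0,0,0],[0.028,0,0.0118,0,0,0],[0.028,0,0.0118,0,0,0]]'
python3 - <<'E'
from h import *
s,R,t=tip();print(t,s['contact_force'],R[:,0]@s['contact_force'])
E
python3 -m inch '[[0.003,0,0.0004,0,0,0],[0.006,0,0.0008,0,0,0],[0.009,0,0.0012,0,0,0],[0.012,0,0.0016,0,0,0],[0.015,0,0.002,0,0,0],[0.015,0,0.002,0,0,0],[0.015,0,0.002,0,0,0]]'
python3 - <<'E'
from h import *
s,R,t=tip();print(t,s['contact_force'],R[:,0]@s['contact_force'])
im=save('wrist','w3.png');np.save('s3.npy',np.vstack([R,s['eef_pos']]))
E
```

```text
time_s: 4.6
eef_pos: [576.3, -139.1, 35.7]
eef_rot: [[-0.615, 0.784, -0.087], [0.776, 0.621, 0.109], [0.139, 0.0, -0.99]]
contact_force: [0.2, -0.3, 0.5]
width: 0.0
finger_force: 0.0
[ 574.36326799 -136.701479     13.94557525] [ 0.23016713 -0.27830795  0.52484395] -0.28439568535367293
time_s: 5.3
eef_pos: [573.4, -135.4, 35.7]
eef_rot: [[-0.615, 0.784, -0.087], [0.776, 0.621, 0.109], [0.14, 0.0, -0.99]]
contact_force: [0.3, 0.3, -0.6]
width: -0.2
finger_force: 0.2
[ 571.49209851 -132.98583363   13.95129143] [ 0.33590392  0.25602356 -0.5846134 ] -0.08953966035575837
```

View pics/w3.png

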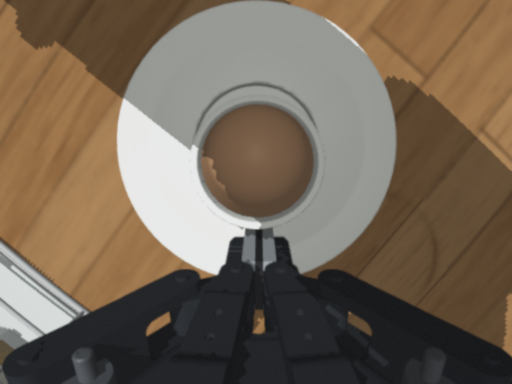

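The image shows the fingertips at about (258,235), just reaching the near edge of the cup (mouth centre about (258,160)). From here I'll track the egg numerically while pushing.

```bash
cat >>h.py <<'E'
def egg(im,C,z=55):
    hsv=cv2.cvtColor(im,cv2.COLOR_RGB2HSV);m=(hsv[...,1]>70).astype(np.uint8)
    n,l,st,ce=cv2.connectedComponentsWithStats(m)
    c=[i for i in range(1,n) if 2500<st[i,4]<16000 and abs(ce[i][0]-258)<45 and 60<ce[i][1]<240 and st[i,2]<180]
    return [(ce[i].round(1),st[i],px2w(C,ce[i],z)[:2].round(1)) for i in c]
def look(f):
    s,R,t=tip();im=save('wrist',f);C=cam('wrist',s);print('t',s['time_s'],'tip',t.round(1),'fx',(R[:,0]@s['contact_force']).round(2));print(egg(im,C))
E
python3 - <<'E'
from h import *
for k in(2,3):
    m=np.load(f's{k}.npy');print(egg(cv2.imread(f'pics/w{k}.png')[:,:,::-1],cam('wrist',dict(eef_rot=m[:3],eef_pos=m[3]))))
E
python3 -m inch '[[0.003,0,-0.002,0,0,0],[0.006,0,-0.0016,0,0,0],[0.01,0,-0.001,0,0,0],[0.01,0,-0.001,0,0,0],[0.01,0,-0.001,0,0,0]]'
python3 -c "
from h import *
look('w4.png')"
```

```text
[(array([254.4, 127.6]), array([ 200,   70,  110,  115, 9743], dtype=int32), array([ 546.3, -101.5]))]
[(array([256.9, 160.3]), array([ 201,  105,  112,  112, 9770], dtype=int32), array([544.4, -98.9]))]
time_s: 5.85
eef_pos: [571.6, -133.1, 36.5]
eef_rot: [[-0.615, 0.784, -0.087], [0.776, 0.621, 0.109], [0.14, 0.0, -0.99]]
contact_force: [-0.1, -0.5, -0.2]
width: 0.2
finger_force: 0.2
t 5.85 tip [ 569.7 -130.7   14.7] fx -0.39
[(array([256.5, 162.1]), array([ 201,  107,  111,  111, 9541], dtype=int32), array([542.9, -97.3]))]
```

```bash
python3 -m inch '[[0.003,0,0.0004,0,0,0],[0.006,0,0.0008,0,0,0],[0.01,0,0.0014,0,0,0],[0.01,0,0.0014,0,0,0],[0.01,0,0.0014,0,0,0]]'
python3 - <<'E'
from h import *
look('w5.png');s,R,t=tip();C=cam('wrist',s);im=eyes.grab_frame('wrist')
# saucer edge: high-saturation (wood) -> low saturation along rays from expected centre
hsv=cv2.cvtColor(im,cv2.COLOR_RGB2HSV)[...,1].astype(float)
for cen in (S0,):
    pts=[]
    for a in np.radians(np.arange(0,360,5)):
        rs=np.arange(85,50,-.25);P=np.c_[cen[0]+rs*np.cos(a),cen[1]+rs*np.sin(a),np.full(len(rs),11)]
        q=w2px(C,P)
        if q.min()<0 or q[:,0].max()>511 or q[:,1].max()>225: continue
        v=hsv[q[:,1].astype(int),q[:,0].astype(int)];w=np.where(v<60)[0]
        if len(w) and w[0]>5: pts.append(q[w[0]])
    print(len(pts),fitcirc(C,pts,11),fitcirc(C,pts,11,70))
cv2.imwrite('pics/w5c.png',cv2.resize(im[60:260,130:390],None,fx=3,fy=3)[:,:,::-1])
E
```

```text
time_s: 6.4
eef_pos: [569.7, -130.7, 36.5]
eef_rot: [[-0.615, 0.784, -0.087], [0.776, 0.621, 0.11], [0.14, 0.0, -0.99]]
contact_force: [-0.2, -0.7, 1.3]
width: -0.2
finger_force: 0.2
t 6.4 tip [ 567.7 -128.3   14.7] fx -0.28
[(array([255.4, 164.8]), array([ 201,  110,  110,  110, 9391], dtype=int32), array([541.2, -95.9]))]
36 (array([541.6, -96.2,  70.4]), np.float64(0.4)) (array([541.3, -95.8]), np.float64(0.8))
```

View pics/w5c.png

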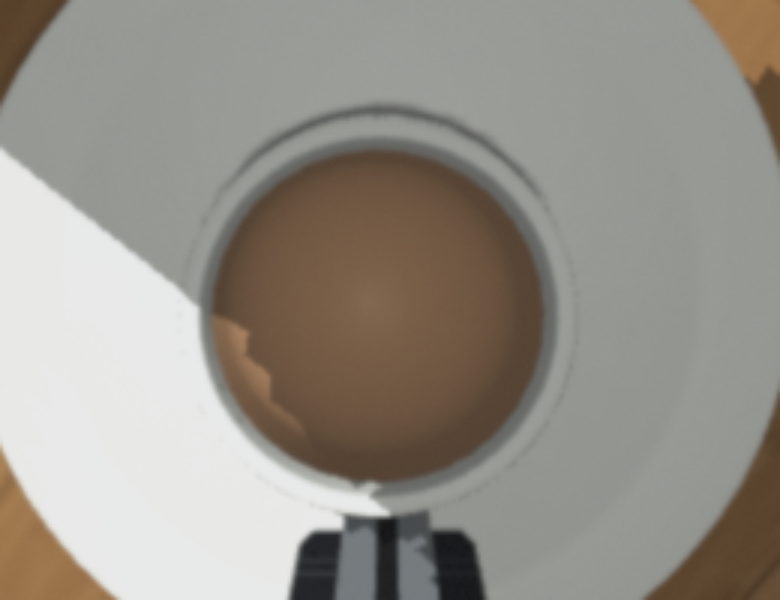

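The egg is now over the saucer centre (541,-96) and the saucer hasn't moved. The foot may still be on the edge, so I'll nudge a little further.

```bash
python3 -m inch '[[0.003,0,0.0004,0,0,0],[0.006,0,0.0008,0,0,0],[0.006,0,0.0008,0,0,0],[0.006,0,0.0008,0,0,0]]'
python3 -c "
from h import *
look('w6.png')"
python3 -m inch '[[0.003,0,0.0004,0,0,0],[0.006,0,0.0008,0,0,0],[0.006,0,0.0008,0,0,0],[0.006,0,0.0008,0,0,0]]'
python3 -c "
from h import *
look('w7.png')"
```

```text
time_s: 6.9
eef_pos: [568.6, -129.3, 36.5]
eef_rot: [[-0.615, 0.784, -0.087], [0.776, 0.621, 0.11], [0.14, 0.0, -0.99]]
contact_force: [-0.6, 0.1, -0.1]
width: -0.1
finger_force: 0.1
t 6.9 tip [ 566.7 -126.9   14.7] fx 0.45
[(array([257.3, 172.3]), array([ 204,  120,  107,  106, 8896], dtype=int32), array([542.4, -96.2]))]
time_s: 7.35
eef_pos: [567.6, -128.2, 36.6]
eef_rot: [[-0.615, 0.784, -0.086], [0.776, 0.621, 0.109], [0.139, 0.0, -0.99]]
contact_force: [1.0, -0.4, 0.5]
width: -0.0
finger_force: 0.5
t 7.35 tip [ 565.8 -125.8   14.8] fx -0.88
[(array([257.4, 173.1]), array([ 204,  120,  107,  107, 8885], dtype=int32), array([541.6, -95.3]))]
```

The egg blob shrank and jumped back, so the cup has dropped. I'll retreat and check.

```bash
python3 -m inch '[[-0.02,0,-0.004,0,0,0],[-0.06,0,-0.012,0,0,0],[-0.1,0,-0.04,0,0,0],[-0.12,0,-0.2,0,0,0],[-0.1,0,-0.35,0,0,0],[-0.05,0,-0.5,0,-0.089,0],[0,0,-0.6,0,-0.089,0],[0,0,-0.6,0,-0.089,0],[0,0,-0.6,0,-0.089,0]]'
python3 - <<'E'
from h import *
s,R,t=tip();w=eyes.grab_frame('wrist');a=eyes.grab_frame('scene');b=eyes.grab_frame('side');print(t)
C=cam('wrist',s);u=w2px(C,[541,-95.5,20])[0].astype(int);print(u)
x,y=max(u[0]-66,0),max(u[1]-75,0)
np.save('s8.npy',np.vstack([R,s['eef_pos'],[x,y,0]]))
f=lambda im,x,y,dx=100,dy=75,k=4:cv2.resize(im[y:y+dy,x:x+dx],(dx*k,dy*k),interpolation=cv2.INTER_CUBIC)
L=np.vstack([f(a,255,215),f(b,228,208)]);W=f(w,x,y,100,150,4);W=np.pad(W,((0,600-W.shape[0]),(0,400-W.shape[1]),(0,0)))
cv2.imwrite('pics/e.png',np.hstack([L,W])[:,:,::-1]);cv2.imwrite('pics/w8.png',w[:,:,::-1])
E
```

```text
time_s: 8.3
eef_pos: [583.4, -147.4, 215.5]
eef_rot: [[-0.622, 0.783, 0.001], [0.783, 0.622, 0.0], [-0.001, 0.001, -1.0]]
contact_force: [-0.5, 0.1, -0.8]
width: 0.0
finger_force: 0.0
[ 583.42675825 -147.41500619  193.52388007]
[256 101]
```

View pics/e.png

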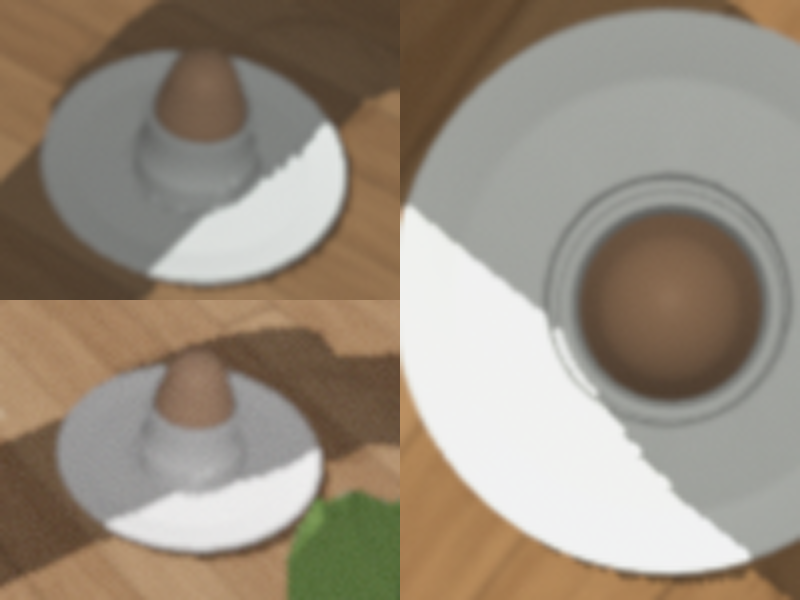

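The pictures show the foot inside the well ring with an even gap all round (wrist crop, centre about (668,300)). The egg is upright, the saucer's edges are where they were, and the arm is clear. Handing in.

```bash
python3 -c "
from h import *
print(order.sign_off())"
```

```text
the job is handed in; nothing more can be done
None
```

I nudged the wobbly cup until its foot dropped into the well and handed the job in at about 8.5 s. In the last pictures it stands upright and centred with its egg in place and the saucer where it was, though the hand-in returned no verdict.

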